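Set the bridge height gauge on the marked specimen

TASK

On the granite plate, set the height gauge on the one part that the arrow marker points at: slide the gauge sideways until its foot is over the middle of that part's width, then press its cap down until the foot rests on the part and is pressed in by about 3 mm, and leave it standing like that. Never ram the foot near the end of its 9 mm travel, do not press it on another part, and leave the parts and the things round the plate where they are.

Things in the scene. Friction and masses are not known exactly. Their poses are not given: they have to be found in the camera images.
- plate: Fixed dark granite plate, 220 (x) x 360 (y) x 30 mm thick, level on the bench. Origin: centre of its underside, so its top is 30 mm above it. The gauge, parts and markers stand on it. The gauge's rail runs along the plate's y axis, 85 mm to the -x side of the middle; the foot travels along the plate's line x = 0.
- cap_top (a point): Centre of the flat top of the gauge's press cap: a black disc, 40 mm across, 12 mm thick, on an upright steel stem 17 mm across with the sprung foot straight below, a dark disc 14 mm across. At head = 0 it is 257 mm above the plate's underside. Cap and stem move with the cross slide and the head: press the cap from above to lower the foot; push its rim sideways to move the cross slide.
- cross (a joint): Cross slide of the gauge, m: 0 in the middle of the rail, grows towards the plate's +y, range -0.1 to 0.1. Sliding it takes about 4 N; it stays where it is left. It carries a white column (30 mm wide, top 185 mm above the bench), 85 mm to the plate's -x side of the stem, and a black guide block, 38 mm square, round the stem, at the start at least 65 mm below the cap.
- head (a joint): How far the gauge's stem and cap have been lowered, m: 0 is fully up, range 0 to 0.082, straight down. About 7 N of friction: it stays where it is left (pressing it down takes about 6 N, plus the foot's spring force once the foot has touched). Contact tips of different lengths are fitted: at head = 0 the foot's underside is 70 to 80 mm above the plate's top, another value each time, so its touch has to be felt or read on the foot joint.
- foot (a joint): How far the sprung foot is pressed up into the stem, m: 0 when it hangs free, 0.009 at its end stop. It begins to give at 2 N and takes 0.5 N more per mm (3.5 N at 3 mm). It must read about 0.003 (0.0015 to 0.0045) at the end.
- strip: Loose steel strip, 70 (x) x 28 (y) x 10 mm high, flat on the plate. Origin: centre of its underside.
- hexbar: Loose hexagonal steel bar, 60 mm long (along x), 24 mm across the flats, lying on a flat, top flat 24 mm high and 14 mm wide. Origin: centre of its underside.
- block: Loose steel block, 34 (x) x 30 (y) x 36 mm high. Origin: centre of its underside. Strip, bar and block lie in a row along the plate's y axis, about 70 mm apart, in any order, each across the foot's line of travel.
- arrow: Flat white arrow marker fixed on the plate's +x side, 45 mm long, 33 mm wide, 5 mm thick; it points along its -x at the part to be gauged, which lies about 77 mm from it in that direction, within 10 mm sideways. The two other parts have a round white marker instead, 26 mm across.
- jar: Bystander: loose jar, 48 mm across, 70 mm high, left of the plate. Origin: centre of its underside.
- loupe: Bystander: loose black magnifier, 42 mm across, 46 mm high, right of the plate. Origin: centre of its underside.
- tray: Bystander: loose shallow grey tray, 120 x 90 x 22 mm, right of the plate. Origin: centre of its underside.
There are look-alikes about, which are no part of the job. What is meant by the strip is not pink, and is the smaller of those in its own colour. Leave any pink look-alike of the block alone.

How it is judged:
By the outcome, as a careful person would: the job done as asked, in the order asked, and still so for the second after the job is handed in, with the robot touching nothing.
It also fails if it takes over 48 s, if anything falls off the work surface, if the arm or the gripper's body presses on something with over 40 N, if the wrist force passes 120 N, or if a joint passes its speed limit or range.

ROBOT

A 6-joint arm with a two-finger parallel gripper is mounted at the origin on the work surface. World frame = base frame: x ahead of the robot, y to its left, z up, the work surface at z = 0. Lengths are in m, angles in degrees, forces in N, time in s.
With the tool pointing down it reaches from about 0.4 to 0.825 m from the base axis. Payload 7 kg.
Tool frame: the origin (TCP) lies at the very end of the fingers, on their centre line; the grasp point (between the pads) lies 19 mm behind it; z points along the fingers, y is the line along which they close (so a half turn about z gives the same grasp; the last joint's range is limited). The gripper opens to 88 mm and grips with 3 to 60 N. Pads are 19 mm wide; open, the fingers measure 130 mm over their backs; the gripper's body (78 mm by 193 mm) begins 47 mm behind the grasp point.
Start: joints at [86.981, 20.546, 0.682, 0, -70.136, -16.507], TCP at [0.226, 0.636, 0.227] pointing down, gripper open.
Joint ranges: [-176.03, 176.03], [-82.01, 121.73], [-58.28, 71.71], [-173.87, 95.51], [-174.79, -0.11], [-173.66, 173.66]. Speed limits (degrees/s): [136.94, 136.94, 172.46, 180, 180, 180].

INTERFACE

Orientations are given as [roll, pitch, yaw] about the fixed x, y, z axes, in that order (R = Rz(yaw) Ry(pitch) Rx(roll)).
In Python, from plant import ctrl gives the robot as it stands.
- The arm moves only by the tool carry_out, never from a script. Its argument "deltas" is a list that holds one entry, the list of rows, each a list of 5 numbers: the shift along the tool's x, y, z scaled (see below), then the turn about the tool's z scaled (see below), then the opening, from -1 (shut) to 1 (fully open). A call has 1 to 5 rows; each row is the pose to reach, as a shift and turn from the pose commanded when the call began, along the tool's axes at that moment, turning the shorter way round; what a row does not reach only later rows make up. The controller multiplies each number of a shift by 20 cm and each number of a turn by 2 pi rad. A row lasts 1/10 s, in which the tool goes at most 50 mm and 8.59 degrees, less where a joint would pass 70% of its speed; a pose out of reach is approached as far as the arm can. A call with a number of a shift or a turn outside -1 to 1 is refused whole. A call with a gripper value outside its range is refused whole. The fingers move at their own pace and stop on an object; the grip force is fixed at half the most. Time passes only in rows, so rows that repeat a pose let the fingers close. It gives the time, the measured TCP pose, the force, the opening and the grip force at its end, in the units of the state.
- ctrl.get_obs(): the state, without advancing time (a new reading comes with each control period).
- ctrl.snapshot(name): name is "scene" or "top"; returns a dict with "color" (400x640x3 uint8, red, green, blue), "camera_matrix" (3x3 intrinsics, pixels), "k1" (the pictures are not rectified: a ray, as slopes to the right and down, at radius r is drawn at 1 + k1 r^2 times it, then the intrinsics apply), "R" (3x3) and "t" (3): a world point X has camera coordinates R X + t. Camera axes: x right, y down, z forward; pixel columns grow to the right and rows downward; lengths in m; the calibration is good to about 2 mm. A picture is of the moment at which its call begins. There is no depth.
- ctrl.close_job(): hands the job in; it is judged then, once.
Trained networks look in a picture, given as the dict that the camera call returned (one of the last four; its "shot" number tells which), for a name from the list of things; names that differ only in an ending like _2 or _b are one class to them, and where a whole thing is asked for, a point or a joint stands for the part that bears it (a point fixed in the world has none). Each returns a list of dicts, best first, with "p" (0 to 1); they miss things now and then, are a little off and sometimes report something else, mostly with a low value. They report only what shows in the picture. A call takes as long as a camera call. They do not tell look-alikes from the thing itself.
- ctrl.search_frame(picture, name): "centre" ([column, row] in pixels, amid what is visible of it).
- ctrl.silhouettes(picture, name): "mask" (400x640 bool, what is visible of it) and "centre" ([column, row] in pixels, amid what is visible of it).
- ctrl.spot_point(picture, name): "centre" ([column, row] in pixels: a listed point, or the origin of a listed thing).
The state is a dict: "clock": time; "joint_pos": joint angles; "qvel": joint speeds; "tau": joint torques, N m; "tool_pos": TCP position; "orientation": TCP orientation; "force": force on the tool from outside, world axes, zero at the start; "moment": the same for the moment, N m; "opening": finger opening in m; "gripper_force": force on a finger pad.
Only numpy, scipy, OpenCV 4.12 (cv2) and the standard library are available. Lean on these libraries where they do the work, as an engineer would, in place of code of your own. Each camera call takes 0.05 s, during which the arm holds its last target. There are 200 camera calls.

## Working session

There is one attempt and no reset: what is moved stays moved. The work goes in short steps, Python scripts to look and compute and a tool call to move; the robot and the scene stay as the last step left them, time stands still between calls to the robot, and variables do not carry over. Pictures are saved under pics/ and viewed, at most 10 in all, crops included, and the job is handed in when it is done.

Besides the shell and the picture viewer there is one more tool, called after "Call:" by a JSON object that holds its "name" and its "arguments". carry_out: Moves the arm, as the interface text tells. Its arguments: {"type":"object","properties":{"deltas":{"type":"array"}},"required":["deltas"]}

```bash
ls; mkdir -p pics; python3 - <<'E'
from plant import ctrl
import cv2,pickle
o=ctrl.get_obs();print(o)
for n in ("scene","top"):
    s=ctrl.snapshot(n);cv2.imwrite(f"pics/{n}1.png",s["color"][:,:,::-1]);pickle.dump(s,open(f"pics/{n}1.pkl","wb"))
    print(n,s["camera_matrix"],s["k1"],s["R"],s["t"])
    for k in "plate cap_top cross strip hexbar block arrow jar loupe tray".split():
        print(k,[( [round(float(v)) for v in d["centre"]],round(d["p"],2)) for d in ctrl.spot_point(s,k)])
E
```

```text
pics
{'clock': 0.0, 'joint_pos': array([ 8.69792966e+01,  2.05924257e+01,  6.33635557e-01, -1.91656982e-02,
       -7.01371510e+01, -1.65065794e+01]), 'qvel': array([ 0.10352256, -0.00340145,  0.02695126, -0.03607673, -0.00990686,
       -0.05261039]), 'tau': array([ 1.12979040e-03, -5.82721853e+01,  2.93051022e+01,  6.99689895e+00,
        6.87344917e-03, -1.71944484e-04]), 'tool_pos': array([0.22549343, 0.63569448, 0.22561347]), 'orientation': array([ 1.79902893e+02, -9.98746983e-03, -1.95338014e+01]), 'force': array([-0.03714135, -1.40789171, -0.41492051]), 'moment': array([-0.00294407,  0.01196874, -0.06924169]), 'gripper_force': 0.0, 'opening': 0.08760693500988212}
scene [[393.30600099   0.         318.35354663]
 [  0.         393.30600099 202.16009618]
 [  0.           0.           1.        ]] -0.01956734890490501 [[-0.60217934  0.79828395  0.01108031]
 [ 0.59486149  0.4578992  -0.66065735]
 [-0.53246582 -0.39124296 -0.75060582]] [ 0.38007817 -0.25282338  1.62924986]
plate [([326, 227], 0.71), ([276, 162], 0.47)]
cap_top [([316, 166], 0.77)]Traceback (most recent call last):
  File "<stdin>", line 8, in <module>
ValueError: it knows: arrow, block, cap_top, hexbar, jar, loupe, plate, strip, tray
```

```bash
python3 - <<'E'
from plant import ctrl
import cv2,pickle
for n in ("scene","top"):
    s=ctrl.snapshot(n);cv2.imwrite(f"pics/{n}1.png",s["color"][:,:,::-1]);pickle.dump(s,open(f"pics/{n}1.pkl","wb"))
    if n=="top":print(n,s["camera_matrix"],s["k1"],s["R"],s["t"])
    for k in "plate cap_top strip hexbar block arrow jar loupe tray".split():
        print(k,[( [round(float(v),1) for v in d["centre"]],round(d["p"],2)) for d in ctrl.spot_point(s,k)])
E
```

```text
plate [([328.4, 227.0], 0.94)]
cap_top [([316.4, 162.7], 0.71)]
strip [([296.3, 300.7], 0.71), ([337.5, 236.3], 0.51), ([267.9, 271.9], 0.45)]
hexbar [([327.7, 221.3], 0.73)]
block [([370.6, 195.3], 0.6), ([312.8, 209.9], 0.48)]
arrow [([306.5, 234.8], 0.56)]
jar [([421.6, 278.9], 0.74)]
loupe [([275.3, 163.2], 0.7)]
tray [([235.3, 180.5], 0.87)]
top [[413.83409833   0.         316.57643603]
 [  0.         413.83409833 197.86348964]
 [  0.           0.           1.        ]] -0.05296542175247994 [[-0.01194485 -0.99957381 -0.02663661]
 [-0.98301107  0.01661798 -0.18279244]
 [ 0.18315718  0.02400066 -0.98279063]] [0.00588287 0.62656809 1.01227908]
plate [([324.4, 221.3], 0.66)]
cap_top [([339.4, 214.0], 0.67)]
strip [([295.1, 211.0], 0.82), ([284.2, 122.9], 0.81), ([332.7, 136.7], 0.79)]
hexbar [([322.4, 218.1], 0.5)]
block [([305.7, 300.7], 0.58), ([347.7, 231.1], 0.5)]
arrow [([324.9, 192.6], 0.68)]
jar [([193.0, 227.0], 0.57)]
loupe [([454.1, 267.7], 0.57), ([192.7, 228.4], 0.42)]
tray [([467.1, 208.9], 0.92)]
```

View pics/scene1.png

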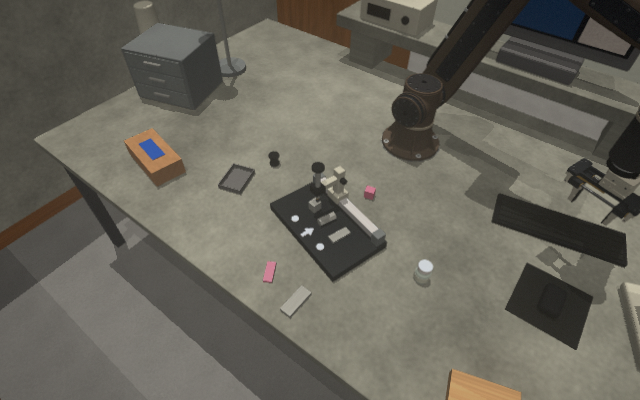

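View pics/top1.png

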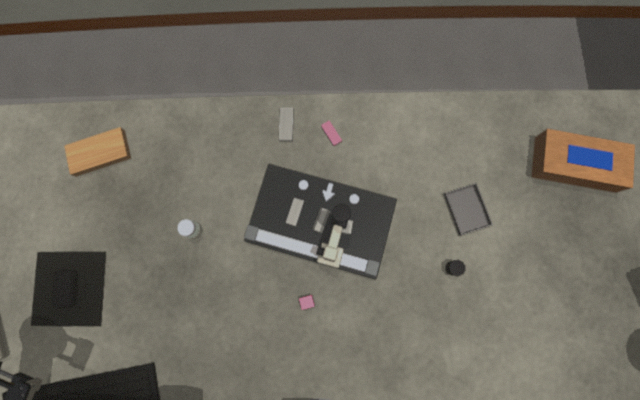

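```bash
cat > h.py <<'E'
import numpy as np,cv2,pickle
from scipy.optimize import least_squares
def load(n): return pickle.load(open(f"pics/{n}.pkl","rb"))
def proj(s,X):
    X=np.atleast_2d(X);c=X@s["R"].T+s["t"];u=c[:,:2]/c[:,2:];r2=(u**2).sum(1,keepdims=True)
    return (u*(1+s["k1"]*r2))@np.diag(np.diag(s["camera_matrix"])[:2])+s["camera_matrix"][:2,2]
def onplane(s,p,z):
    f=lambda q:(proj(s,[q[0],q[1],z])[0]-p)
    return least_squares(f,[0.5,0]).x
def tri(ss,ps):
    f=lambda X:np.concatenate([proj(s,X)[0]-p for s,p in zip(ss,ps)])
    r=least_squares(f,[0.5,0,0.1]);return r.x,np.abs(r.fun).max()
def crop(n,x0,y0,w,h,k,out):
    im=load(n)["color"][y0:y0+h,x0:x0+w,::-1]
    im=cv2.resize(im,None,fx=k,fy=k,interpolation=cv2.INTER_CUBIC)
    im=cv2.convertScaleAbs(im,alpha=1.6,beta=10)
    for i in range(0,w,10):
        cv2.line(im,(i*k,0),(i*k,12 if (x0+i)%50 else 25),(0,255,255),1)
        if (x0+i)%50==0: cv2.putText(im,str(x0+i),(i*k+2,24),0,.45,(0,255,255),1)
    for j in range(0,h,10):
        cv2.line(im,(0,j*k),(12 if (y0+j)%50 else 25,j*k),(0,255,255),1)
        if (y0+j)%50==0: cv2.putText(im,str(y0+j),(2,j*k-2),0,.45,(0,255,255),1)
    cv2.imwrite(out,im)
E
python3 - <<'E'
from h import *
crop("top1",240,160,160,120,5,"pics/c1.png")
crop("scene1",260,155,130,125,4,"pics/c2.png")
s,t=load("scene1"),load("top1")
for n,a,b in [("cap",(316.4,162.7),(339.4,214)),("hex",(327.7,221.3),(322.4,218.1)),("plate",(328.4,227),(324.4,221.3)),("arrow",(306.5,234.8),(324.9,192.6)),("jar",(421.6,278.9),(193,227)),("tray",(235.3,180.5),(467.1,208.9)),("loupe",(275.3,163.2),(454.1,267.7))]:
    print(n,*tri([s,t],[np.array(a),np.array(b)]))
E
```

```text
cap [ 0.55686444 -0.05813668  0.25371046] 2.3408606169493282
hex [ 0.57487086 -0.01318767  0.03109068] 2.197909098750415
plate [ 0.57006608 -0.01628293 -0.00647186] 3.067194501097731
arrow [ 0.6494631  -0.0279472   0.02076569] 1.6763251601098546
jar [0.56093445 0.33777718 0.00209289] 0.9436397208810376
tray [ 0.60111337 -0.41097968 -0.00403224] 0.3506948189756258
loupe [ 0.44213247 -0.36089631 -0.00190342] 1.5400571525434543
```

View pics/c1.png

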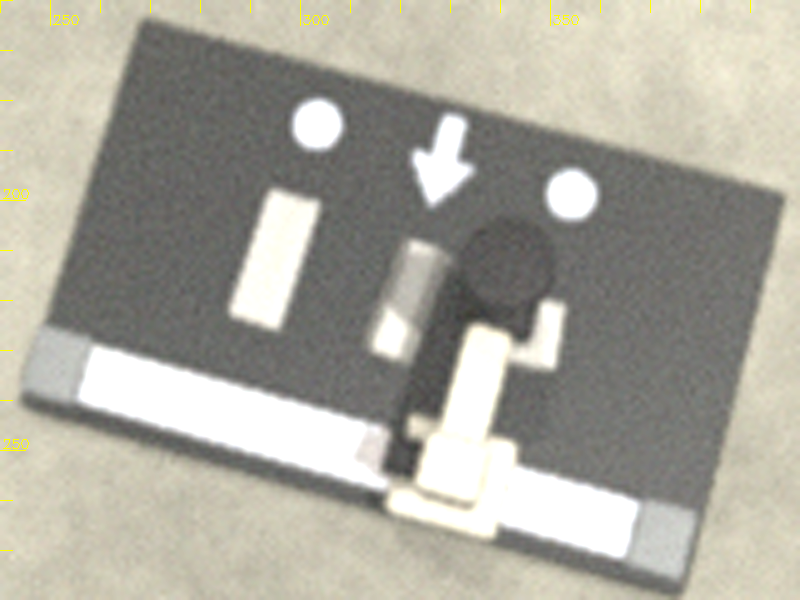

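View pics/c2.png

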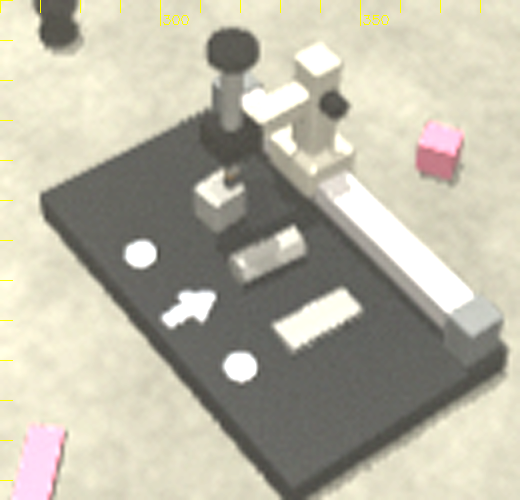

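```bash
cat > fit.py <<'E'
from h import *
s,t=load("scene1"),load("top1")
def P(q,X):
    X=np.atleast_2d(X);c,n=np.cos(q[2]),np.sin(q[2])
    return np.c_[X[:,0]*c-X[:,1]*n+q[0],X[:,0]*n+X[:,1]*c+q[1],X[:,2]]
obs=[(t,(269,163.6),(.11,.18,.03)),(t,(396.8,199.2),(.11,-.18,.03)),(t,(376.6,278.6),(-.11,-.18,0)),(t,(244.4,240.4),(-.11,.18,0)),
(s,(270.3,204.3),(.11,-.18,.03)),(s,(332.5,277),(.11,.18,.03)),(s,(386.2,243),(-.11,.18,.03))]
w=lambda c:1 if c is t else .7
def f(q): return np.concatenate([w(c)*(proj(c,P(q,X))[0]-p) for c,p,X in obs])
def inv(q,X): 
    d=np.array(X)-[q[0],q[1],0];c,n=np.cos(q[2]),np.sin(q[2]);return np.array([d[0]*c+d[1]*n,-d[0]*n+d[1]*c,d[2]])
E
python3 - <<'E'
from fit import *
r=least_squares(f,[.57,-.016,-.26]);q=r.x;print(q,np.degrees(q[2]));print(r.fun.reshape(-1,2).round(1))
for n,a,b in [("cap",(318,166.5),(341.4,212.4)),("hex",(327,218.75),(321.8,219.8))]:
    X,e=tri([s,t],[np.array(a),np.array(b)]);print(n,X.round(4),e.round(2),inv(q,X).round(4))
    for c,p in((s,a),(t,b)):
        z=.257 if n=="cap" else .042
        print(inv(q,[*onplane(c,np.array(p),z),z]).round(4))
E
```

```text
[ 0.57448735 -0.01252934 -0.29571355] -16.943138294942308
[[-0.9 -1.4]
 [ 0.8 -1. ]
 [-1.7  0.8]
 [ 0.9  0.9]
 [-0.9 -1.2]
 [-0.1 -0.2]
 [ 0.6 -1.1]]
cap [ 0.5599 -0.0595  0.2415] 0.28 [-2.000e-04 -4.910e-02  2.415e-01]
[ 0.0089 -0.0354  0.257 ]
[-0.0023 -0.0496  0.257 ]
hex [ 0.5708 -0.014   0.039 ] 0.9 [-0.0031 -0.0025  0.039 ]
[-0.0037  0.0015  0.042 ]
[-0.0021 -0.0039  0.042 ]
```

Call:
{"name": "carry_out", "arguments": {"deltas": [[[0.12,0.12,-0.12,0,1],[0.26,0.26,-0.25,0,1],[0.4,0.4,-0.38,0,1],[0.54,0.54,-0.38,0,1],[0.68,0.68,-0.38,0,1]]]}}

```text
clock: 1.65
tool_pos: [0.3089, 0.4614, 0.3038]
orientation: [-179.9, 0.0, -19.5]
force: [1.1, -0.3, 0.3]
opening: 0.0873
gripper_force: 0.0
```

Call:
{"name": "carry_out", "arguments": {"deltas": [[[0.14,0.14,0,0,1],[0.28,0.28,0,0,1],[0.42,0.42,0,0,1],[0.56,0.56,0,0,1],[0.7,0.7,0,0,1]]]}}

```text
clock: 2.15
tool_pos: [0.3939, 0.2823, 0.3029]
orientation: [-180.0, -0.0, -19.5]
force: [1.3, 0.5, -1.0]
opening: 0.0877
gripper_force: 0.0
```

Call:
{"name": "carry_out", "arguments": {"deltas": [[[0.14,0.14,0,0,1],[0.28,0.28,0,0,1],[0.42,0.42,0,0,1],[0.56,0.56,0,-0.0035,1],[0.68,0.66,0,-0.0072,1]]]}}

```text
clock: 2.65
tool_pos: [0.4779, 0.1119, 0.303]
orientation: [-180.0, -0.0, -16.9]
force: [0.6, 0.5, 0.3]
opening: 0.0877
gripper_force: 0.0
```

Call:
{"name": "carry_out", "arguments": {"deltas": [[[0.14,0.15,0,0,1],[0.28,0.3,0,0,1],[0.42,0.45,0,0,1],[0.54,0.6,0,0,1],[0.64,0.7,0,0,1]]]}}

```text
clock: 3.15
tool_pos: [0.5596, -0.0595, 0.3026]
orientation: [180.0, -0.0, -17.0]
force: [1.1, 0.2, 0.4]
opening: 0.0874
gripper_force: 0.0
```

```bash
python3 - <<'E'
from plant import ctrl
from h import *
s=ctrl.snapshot("scene");pickle.dump(s,open("pics/scene2.pkl","wb"))
crop("scene2",270,120,110,100,5,"pics/c3.png")
print(ctrl.get_obs()["tool_pos"])
for k in ["cap_top","hexbar"]: print(k,[(d["centre"],d["p"]) for d in ctrl.spot_point(s,k)])
from fit import P
q=[ 0.57448735,-0.01252934,-0.29571355]
print(proj(s,ctrl.get_obs()["tool_pos"]),proj(s,P(q,[0,-.049,.2415])))
E
```

```text
[ 0.56097671 -0.06165888  0.30216354]
cap_top [([316.6, 165.3], 0.6)]
hexbar [([324.8, 218.1], 0.67), ([308.9, 230.6], 0.2)]
[[318.20810817 151.09455591]] [[317.67917826 166.51244129]]
```

View pics/c3.png

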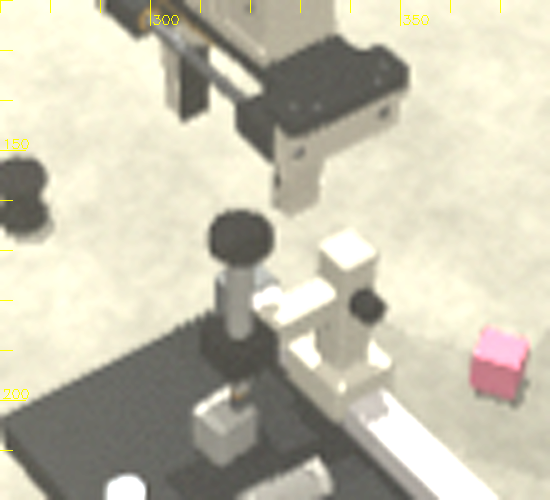

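Call:
{"name": "carry_out", "arguments": {"deltas": [[[0,0,0.1,0,1],[0,0,0.2,0,1],[0,0,0.3,0,1],[0,0,0.41,0,1],[0,0,0.41,0,1]]]}}

```text
clock: 3.8
tool_pos: [0.5572, -0.0566, 0.218]
orientation: [179.9, 0.3, -16.9]
force: [-0.5, -0.5, -0.2]
opening: 0.0877
gripper_force: 0.0
```

Call:
{"name": "carry_out", "arguments": {"deltas": [[[0,0,0,0,-0.1],[0,0,0,0,-0.1],[0,0,0,0,-0.1],[0,0,0,0,-0.1],[0,0,0,0,-0.1]]]}}

```text
clock: 4.3
tool_pos: [0.5594, -0.0573, 0.2211]
orientation: [-180.0, -0.0, -16.9]
force: [0.2, -0.7, -0.3]
opening: 0.0531
gripper_force: 0.0
```

Call:
{"name": "carry_out", "arguments": {"deltas": [[[0,0,0,0,-0.3],[0,0,0,0,-0.3],[0,0,0,0,-0.3],[0,0,0,0,-0.3],[0,0,0,0,-0.3]]]}}

```text
clock: 4.8
tool_pos: [0.5592, -0.0575, 0.2207]
orientation: [180.0, -0.0, -16.9]
force: [-0.9, -0.7, 1.4]
opening: 0.0388
gripper_force: 30.0
```

```bash
cat > avg.py <<'E'
from plant import ctrl
import numpy as np,pickle,sys
def avg(n=8,cam="top",tag=None):
    o=[]
    for i in range(n):
        s=ctrl.snapshot(cam);o.append(ctrl.get_obs())
    if tag: pickle.dump(s,open(f"pics/{tag}.pkl","wb"))
    for k in("tool_pos","orientation","force","opening","gripper_force"):
        a=np.array([x[k] for x in o]);a=np.abs(a) if k=="orientation" else a
        print(k,np.mean(a,0).round(4),"sd",np.std(a,0).round(4))
    print(o[-1]["clock"]);return s
E
python3 - <<'E'
from avg import *
avg(8,tag="top2")
E
```

```text
tool_pos [ 0.5592 -0.0575  0.2207] sd [0. 0. 0.]
orientation [1.799856e+02 3.900000e-03 1.693570e+01] sd [0.0023 0.0024 0.0017]
force [-0.7637 -2.0836  2.1396] sd [0.4352 0.6527 0.228 ]
opening 0.0392 sd 0.0003
gripper_force 30.0003 sd 0.0001
5.2
```

Call:
{"name": "carry_out", "arguments": {"deltas": [[[0,-0.03,0,0,-0.3],[0,-0.08,0,0,-0.3],[0,-0.14,0,0,-0.3],[0,-0.19,0,0,-0.3],[0,-0.22,0,0,-0.3]]]}}

```text
clock: 5.7
tool_pos: [0.5719, -0.0153, 0.2207]
orientation: [179.9, 0.0, -16.9]
force: [-2.5, -4.9, 3.1]
opening: 0.0391
gripper_force: 30.0
```

```bash
python3 - <<'E'
from avg import *
avg(5)
from fit import *
q=[ 0.57448735,-0.01252934,-0.29571355]
# rectified views in the plate frame at z=.045 : rows x, cols y, 0.5mm
xs=np.arange(.07,-.06,-.0005);ys=np.arange(.1,-.1,-.0005)
out=[]
for n in("top1","scene1"):
    c=load(n);Y,X=np.meshgrid(ys,xs)
    p=proj(c,P(q,np.c_[X.ravel(),Y.ravel(),np.full(X.size,.045)])).astype(np.float32).reshape(*X.shape,2)
    im=cv2.remap(c["color"],p[...,0],p[...,1],cv2.INTER_CUBIC)
    for a,b in((.02,.028),(.01,.02),(-.005,.005),(-.022,-.012)):
        m=im[(xs>=a)&(xs<b)].mean((0,2));sel=(ys<.03)&(ys>-.03)
        print(n,a,b,m[sel][::6].round().astype(int))
    im=cv2.convertScaleAbs(im[:,:,::-1],alpha=1.5);
    for y in range(-80,81,20): cv2.line(im,(int((100-y)*2),0),(int((100-y)*2),8 if y else 20),(0,255,255),1)
    cv2.line(im,(0,140),(10,140),(0,255,255),1)
    out.append(cv2.resize(im,None,fx=1.1,fy=1.1))
cv2.imwrite("pics/rect.png",np.vstack(out))
E
```

```text
tool_pos [ 0.5722 -0.0145  0.2207] sd [0. 0. 0.]
orientation [1.799505e+02 1.080000e-02 1.691160e+01] sd [0.0251 0.0055 0.008 ]
force [-2.0039  1.4692  3.9791] sd [0.5612 1.5699 0.5548]
opening 0.039 sd 0.0001
gripper_force 30.0006 sd 0.0001
5.95
top1 0.02 0.028 [ 60  59  58  59  59  58  60  77  97 130 130 127 120 105  88  81  70  57
  50  50]
top1 0.01 0.02 [ 60  59  59  60  59  57  62  79  89 107 112 112 109  98  83  74  55  48
  44  43]
top1 -0.005 0.005 [ 58  59  59  61  61  56  68  79  94 109 111 112 109  90  80  66  47  47
  42  42]
top1 -0.022 -0.012 [ 59  59  59  59  60  64  82 109 150 162 158 152 129 102  89  62  45  45
  48  49]
scene1 0.02 0.028 [ 55  54  52  46  42  60  93 110 110 103 104 110 111  99  93  77  54  47
  46  44]
scene1 0.01 0.02 [ 55  53  48  44  43  66  97 107 109 107 109 115 121 119 110  86  59  44
  45  45]
scene1 -0.005 0.005 [ 54  52  46  41  49  77  96 100 100 100 103 107 108 109  95  73  52  43
  43  45]
scene1 -0.022 -0.012 [ 55  51  45  44  64  99 113 113 114 129 136 130 124 120  91  56  44  44
  46  49]
```

View pics/rect.png

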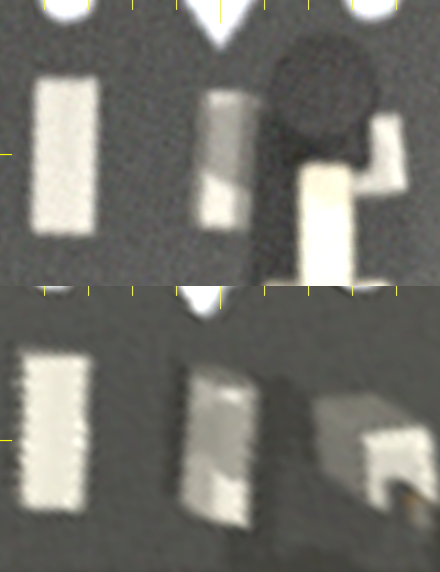

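Call:
{"name": "carry_out", "arguments": {"deltas": [[[0,0,0,0,0.8],[0,0,0,0,0.8],[0,0,0,0,0.8],[0,0,-0.15,0,0.8],[0,0,-0.35,0,0.8]]]}}

```text
clock: 6.45
tool_pos: [0.5708, -0.0155, 0.2891]
orientation: [179.9, 0.3, -17.0]
force: [1.4, 0.5, 0.1]
opening: 0.0735
gripper_force: 0.0
```

Call:
{"name": "carry_out", "arguments": {"deltas": [[[0,0.2,0,0,0.8],[0,0.4,0,0,-0.5],[0,0.6,0,0,-1],[0,0.8,0,0,-1],[0,1,0,0,-1]]]}}

```text
clock: 6.95
tool_pos: [0.5131, -0.208, 0.2905]
orientation: [-180.0, -0.0, -16.9]
force: [0.7, 0.3, 0.7]
opening: 0.0524
gripper_force: 0.0
```

```bash
python3 - <<'E'
from plant import ctrl
from fit import *
q=[ 0.57448735,-0.01252934,-0.29571355]
for n in ("scene","top"):
    c=ctrl.snapshot(n);pickle.dump(c,open(f"pics/{n}3.pkl","wb"))
    print(n,[(d["centre"],d["p"]) for d in ctrl.spot_point(c,"cap_top")],ctrl.get_obs()["tool_pos"])
crop("top3",290,180,80,60,6,"a.png");crop("scene3",290,150,80,90,6,"b.png")
a,b=cv2.imread("a.png"),cv2.imread("b.png");cv2.imwrite("pics/c4.png",np.vstack([a[:,:480],b[:540]])[:900] if 0 else np.hstack([cv2.resize(a,(400,300)),cv2.resize(b,(400,450))[:300]]) if 0 else np.hstack([np.pad(cv2.resize(a,(400,300)),((0,150),(0,0),(0,0))),cv2.resize(b,(400,450))]))
E
```

```text
scene [([325.5, 175.3], 0.5)] [ 0.51222756 -0.20998231  0.29041983]
top [] [ 0.5133625  -0.2074633   0.29033615]
```

View pics/c4.png

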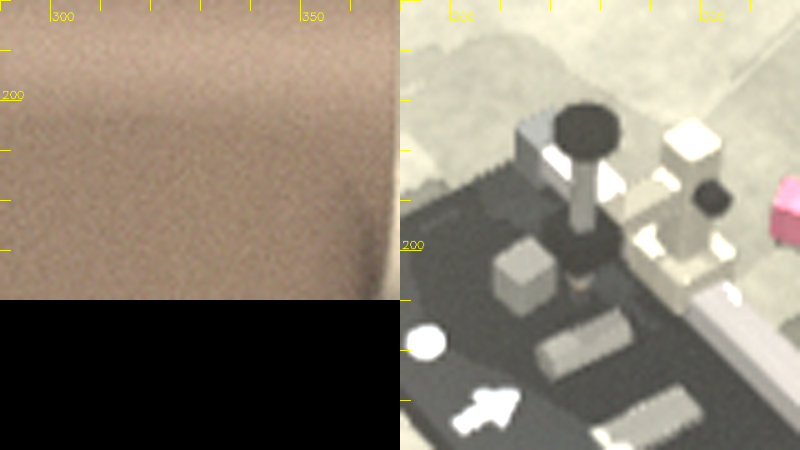

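```bash
python3 - <<'E'
from fit import *
q=[ 0.57448735,-0.01252934,-0.29571355]
s=load("scene3")
for n,p in [("cap3",(327.4,175.3)),("foot3",(326,207)),("cap1",(318,166.5))]:
    r=least_squares(lambda v:proj(s,P(q,[0,v[0],v[1]]))[0]-p,[0,.2]);print(n,r.x.round(4))
for p in [(0,-.0026,.2415),(0,0,.2415)]: print(p,proj(s,P(q,p)))
# cap darkness: measured centroid in subpixel by thresholding, both pictures
for n,w in(("scene1",(308,155,330,176)),("scene3",(318,165,338,186)),):
    g=load(n)["color"].mean(2)[w[1]:w[3],w[0]:w[2]]
    m=(g<55).astype(np.uint8);k,l,st,ce=cv2.connectedComponentsWithStats(m)
    print(n,[(st[i],(ce[i]+[w[0],w[1]]).round(2)) for i in range(1,k) if st[i][4]>40])
for X in[(0,-.0474,.2355),(0,-.0491,.2355),(0,-.0026,.2355)]:print(X,proj(s,P(q,X)))
E
```

```text
cap3 [-0.0008  0.2436]
foot3 [-0.0015  0.1012]
cap1 [-0.0474  0.2428]
(0, -0.0026, 0.2415) [[327.01039349 175.4625213 ]]
(0, 0, 0.2415) [[327.54511226 175.97544426]]
scene1 [(array([  4,   8,  12,  10, 101], dtype=int32), array([317.52, 167.25]))]
scene3 [(array([  3,   6,  12,  11, 111], dtype=int32), array([326.63, 175.88]))]
(0, -0.0474, 0.2355) [[317.97356397 168.27448437]]
(0, -0.0491, 0.2355) [[317.63993377 167.95336772]]
(0, -0.0026, 0.2355) [[326.95398081 176.91875459]]
```

Call:
{"name": "carry_out", "arguments": {"deltas": [[[0,-0.2,0,0,-1],[0,-0.4,0,0,-1],[0,-0.6,0,0,-1],[0,-0.8,0,0,-1],[0,-1,0,0,-1]]]}}

```text
clock: 7.65
tool_pos: [0.5723, -0.0123, 0.2906]
orientation: [-180.0, -0.0, -16.9]
force: [0.2, -0.3, 0.3]
opening: 0.0011
gripper_force: 0.0
```

Call:
{"name": "carry_out", "arguments": {"deltas": [[[0,-0.2,0,0,-1],[0,-0.4,0,0,-1],[0,-0.6,0,0,-1],[0,-0.8,0,0,-1],[0,-1,0,0,-1]]]}}

```text
clock: 8.15
tool_pos: [0.6302, 0.1793, 0.2904]
orientation: [-180.0, 0.0, -16.8]
force: [0.1, -0.4, 0.3]
opening: 0.0004
gripper_force: 0.0
```

```bash
python3 - <<'E'
from avg import *
from fit import *
q=[ 0.57448735,-0.01252934,-0.29571355]
ims=[]
for i in range(6):
    c=ctrl.snapshot("top");ims.append(c["color"].astype(float))
c["color"]=np.mean(ims,0).round().astype(np.uint8);pickle.dump(c,open("pics/top4.pkl","wb"))
print(ctrl.get_obs()["tool_pos"])
crop("top4",285,180,80,60,10,"pics/c5.png")
for X in [(0,-.0026,.2415),(0,0,.2415),(0,-.0026,.257)]: print(X,proj(c,P(q,X)))
E
```

```text
[0.62988181 0.17647738 0.290398  ]
(0, -0.0026, 0.2415) [[320.15509151 206.42147298]]
(0, 0, 0.2415) [[318.98075497 206.0886996 ]]
(0, -0.0026, 0.257) [[320.02052679 205.21596259]]
```

View pics/c5.png

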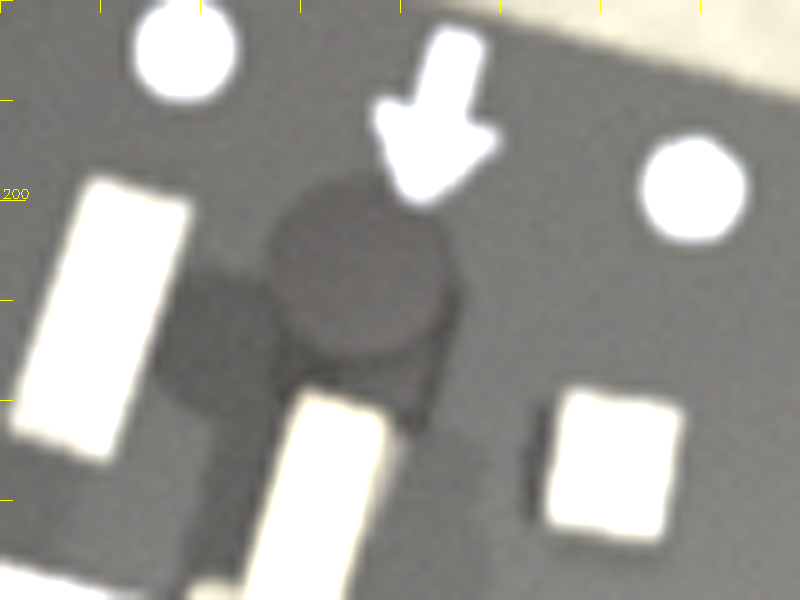

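Call:
{"name": "carry_out", "arguments": {"deltas": [[[0,0.2,0,0,0.8],[0,0.4,0,0,0.8],[0,0.6,0,0,0.8],[0,0.8,0,0,0.8],[0,0.987,0,0,0.8]]]}}

```text
clock: 8.95
tool_pos: [0.5715, -0.0151, 0.2913]
orientation: [-180.0, -0.1, -17.0]
force: [0.7, -1.4, 0.0]
opening: 0.0351
gripper_force: 0.0
```

Call:
{"name": "carry_out", "arguments": {"deltas": [[[0,0,0,0,0.8],[0,0,0,0,0.8],[0,0,0,0,0.8],[0,0,0,0,0.8],[0,0,0,0,0.8]]]}}

```text
clock: 9.45
tool_pos: [0.573, -0.012, 0.2904]
orientation: [180.0, 0.0, -16.9]
force: [0.9, -0.2, -0.3]
opening: 0.0747
gripper_force: 0.0
```

Call:
{"name": "carry_out", "arguments": {"deltas": [[[0,0,0.1,0,0.8],[0,0,0.2,0,0.8],[0,0,0.3,0,0.8],[0,0,0.35,0,0.4],[0,0,0.35,0,0.1]]]}}

```text
clock: 9.95
tool_pos: [0.5722, -0.0124, 0.2191]
orientation: [179.9, 0.1, -16.9]
force: [-0.2, -0.2, 0.6]
opening: 0.068
gripper_force: 0.0
```

Call:
{"name": "carry_out", "arguments": {"deltas": [[[0,0,0,0,-0.1],[0,0,0,0,-0.3],[0,0,0,0,-0.3],[0,0,0,0,-0.3],[0,0,0,0,-0.3]]]}}

```text
clock: 10.45
tool_pos: [0.5731, -0.0131, 0.2215]
orientation: [180.0, -0.1, -16.9]
force: [-0.9, -3.1, 5.3]
opening: 0.0388
gripper_force: 30.0
```

Call:
{"name": "carry_out", "arguments": {"deltas": [[[0,0,0,0,-0.3],[0,0,0,0,-0.3],[0,0,0,0,-0.3],[0,0,0,0,-0.3],[0,0,0,0,-0.3]]]}}

```text
clock: 10.95
tool_pos: [0.5731, -0.0131, 0.2213]
orientation: [180.0, -0.1, -16.9]
force: [-0.8, -3.7, 6.2]
opening: 0.0389
gripper_force: 30.0
```

Call:
{"name": "carry_out", "arguments": {"deltas": [[[0,-0.004,0,0,-0.3],[0,-0.008,0,0,-0.3],[0,-0.008,0,0,-0.3],[0,-0.008,0,0,-0.3],[0,-0.008,0,0,-0.3]]]}}

```text
clock: 11.45
tool_pos: [0.5735, -0.0117, 0.2213]
orientation: [180.0, -0.1, -16.9]
force: [-1.7, -3.6, 5.3]
opening: 0.039
gripper_force: 30.0
```

Call:
{"name": "carry_out", "arguments": {"deltas": [[[0,0,0,0,0.3],[0,0,0,0,0.3],[0,0,0,0,0.3],[0,0,-0.15,0,0.3],[0,0,-0.3,0,-1]]]}}

```text
clock: 11.95
tool_pos: [0.5727, -0.0111, 0.2802]
orientation: [179.9, 0.1, -16.9]
force: [1.0, -0.5, -0.7]
opening: 0.0525
gripper_force: 0.0
```

Call:
{"name": "carry_out", "arguments": {"deltas": [[[0,0,0,0,-1],[0,0,0,0,-1],[0,0,0,0,-1],[0,0,0,0,-1],[0,0,0,0,-1]]]}}

```text
clock: 12.45
tool_pos: [0.573, -0.0112, 0.2798]
orientation: [180.0, 0.1, -16.9]
force: [-0.7, -0.0, -0.7]
opening: 0.0146
gripper_force: 0.0
```

Call:
{"name": "carry_out", "arguments": {"deltas": [[[0,0,0,0,-1],[0,0,0,0,-1],[0,0,0,0,-1],[0,0,0,0,-1],[0,0,0,0,-1]]]}}

```text
clock: 12.95
tool_pos: [0.5733, -0.0112, 0.2806]
orientation: [-180.0, -0.0, -16.9]
force: [-1.2, 0.1, 0.3]
opening: 0.0007
gripper_force: 0.0
```

```bash
python3 - <<'E'
from avg import *
avg(4,"scene",tag="scene5")
E
```

```text
tool_pos [ 0.5733 -0.0112  0.2806] sd [0. 0. 0.]
orientation [1.799981e+02 2.400000e-03 1.693460e+01] sd [0.001  0.0002 0.0008]
force [-0.0847 -0.1218 -0.1722] sd [0.3298 0.3114 0.1861]
opening 0.0005 sd 0.0002
gripper_force 0.0 sd 0.0
13.15
```

Call:
{"name": "carry_out", "arguments": {"deltas": [[[0,0,0.06,0,-1],[0,0,0.12,0,-1],[0,0,0.16,0,-1],[0,0,0.18,0,-1],[0,0,0.2,0,-1]]]}}

```text
clock: 13.65
tool_pos: [0.5727, -0.0113, 0.2404]
orientation: [180.0, 0.1, -16.9]
force: [-3.7, 1.1, 6.1]
opening: 0.0008
gripper_force: 2.9
```

Call:
{"name": "carry_out", "arguments": {"deltas": [[[0,0,0.02,0,-1],[0,0,0.04,0,-1],[0,0,0.06,0,-1],[0,0,0.08,0,-1],[0,0,0.1,0,-1]]]}}

```text
clock: 14.15
tool_pos: [0.5728, -0.0114, 0.2208]
orientation: [180.0, 0.0, -16.9]
force: [-4.5, 0.3, 5.6]
opening: 0.0008
gripper_force: 2.9
```

Call:
{"name": "carry_out", "arguments": {"deltas": [[[0,0,0.006,0,-1],[0,0,0.012,0,-1],[0,0,0.018,0,-1],[0,0,0.024,0,-1],[0,0,0.03,0,-1]]]}}

```text
clock: 14.65
tool_pos: [0.5729, -0.0113, 0.2149]
orientation: [180.0, 0.0, -16.9]
force: [-3.5, 0.5, 6.2]
opening: 0.0003
gripper_force: 2.7
```

```bash
python3 - <<'E'
from avg import *
from fit import *
c=avg(5,"scene")
q=[ 0.57448735,-0.01252934,-0.29571355]
ims=[c["color"].astype(float)]
for i in range(3): ims.append(ctrl.snapshot("scene")["color"].astype(float))
c["color"]=np.mean(ims,0).round().astype(np.uint8);pickle.dump(c,open("pics/scene6.pkl","wb"))
crop("scene6",290,180,70,55,10,"pics/c6.png")
for X in [(0,.0005,.2145),(0,-.0015,.06),(0,-.0015,.054),(.03,-.0015-.0015,.054),(-.03,-.0015+.0015,.054)]: print(X,proj(c,P(q,X)))
E
```

```text
tool_pos [ 0.5731 -0.0113  0.2147] sd [0.0001 0.     0.    ]
orientation [1.799824e+02 1.100000e-02 1.693210e+01] sd [0.005  0.0113 0.0028]
force [-3.0441 -0.2574  3.7446] sd [0.794  0.4294 0.6524]
opening 0.0003 sd 0.0001
gripper_force 1.8861 sd 0.3155
14.9
(0, 0.0005, 0.2145) [[327.38620266 182.537713  ]]
(0, -0.0015, 0.06) [[325.67854412 215.21566145]]
(0, -0.0015, 0.054) [[325.63262086 216.37988946]]
(0.03, -0.003, 0.054) [[317.95494914 220.24384033]]
(-0.03, 0.0, 0.054) [[333.17940813 212.58148319]]
```

View pics/c6.png

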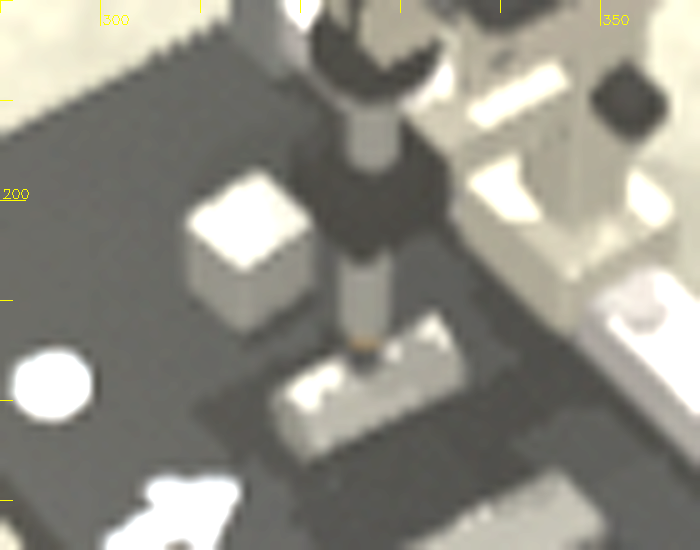

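```bash
cat > bar.py <<'E'
from fit import *
from scipy.optimize import minimize
q=np.array([ 0.57448735,-0.01252934,-0.29571355])
A=13.856;hexp=np.array([(7-.07,24),(A,12),(6.93,0),(-6.93,0),(-A,12),(-6.93,24)])/1000
def mask(c,v,w,k=8):
    X=[]
    for x in(-.03,.03):
        for y,z in hexp:
            cc,sn=np.cos(v[2]),np.sin(v[2]);X.append((v[0]+x*cc-y*sn,v[1]+x*sn+y*cc,.03+z))
    p=(proj(c,P(q,X))-[w[0]-.5,w[1]-.5])*k
    h=cv2.convexHull(p.astype(np.float32)).reshape(-1,2)
    m=np.zeros(((w[3]-w[1])*k,(w[2]-w[0])*k),np.float32)
    cv2.fillPoly(m,[np.round(h*16).astype(np.int32)],1,shift=4)
    m=cv2.GaussianBlur(m,(0,0),.6*k)
    return cv2.resize(m,None,fx=1/k,fy=1/k,interpolation=cv2.INTER_AREA)
def fitbar(n,w,lo,hi,keep=None):
    c=load(n);g=c["color"].mean(2)[w[1]:w[3],w[0]:w[2]]
    t=np.clip((g-lo)/(hi-lo),0,1)
    W=np.ones_like(t) if keep is None else keep(*np.meshgrid(np.arange(w[0],w[2]),np.arange(w[1],w[3])))
    f=lambda v:((W*(mask(c,[v[0]/1e3,v[1]/1e3,v[2]/100],w)-t))**2).sum()
    best=min((minimize(f,[x,y,-5],method="Nelder-Mead",options=dict(initial_simplex=[[x,y,-5],[x+3,y,-5],[x,y+3,-5],[x,y,0]])) for x in(-4,1) for y in(-4,1)),key=lambda r:r.fun)
    v=best.x;print(n,v.round(2),"y at x=0:",(v[1]-v[0]*np.tan(v[2]/100)).round(2),"res",round(best.fun,2),round(f([v[0],v[1]+1.5,v[2]]),2),round(f([v[0],v[1]-1.5,v[2]]),2))
E
python3 - <<'E'
from bar import *
fitbar("top1",(308,204,336,236),62,80,lambda x,y:((x<331.5-(y-204)*.27)).astype(float))
fitbar("top1",(308,204,336,236),55,80,lambda x,y:((x<331.5-(y-204)*.27)).astype(float))
fitbar("scene1",(312,206,344,232),50,90)
fitbar("scene1",(312,206,344,232),55,80)
fitbar("scene3",(312,208,344,232),60,100,lambda x,y:~((abs(x-326)<4)&(y<212)))
c=load("scene6");g=c["color"].mean(2)
for r in(193,194,195,208,209,210): print(r,g[r,320:336].round().astype(int))
for y in(-.0015,.0005,.0025):
  print([proj(c,P(q,(0,y,z)))[0].round(2).tolist() for z in(.17,.16,.15,.1,.09,.08)])
E
```

```text
top1 [-2.82 -1.   -7.83] y at x=0: -1.22 res 9.87 16.52 17.19
top1 [-2.91 -0.73 -7.91] y at x=0: -0.96 res 23.1 30.6 29.59
scene1 [-4.52 -1.6  -8.88] y at x=0: -2.0 res 73.71 77.38 76.52
scene1 [-4.26 -1.63 -7.71] y at x=0: -1.96 res 87.97 91.4 90.71
scene3 [-3.45 -1.48 -8.36] y at x=0: -1.77 res 41.89 44.83 45.72
193 [ 51  47  47  45  59  83  88  89  87  78  42  49  85 112 119 118]
194 [ 47  48  45  44  60  84  87  88  87  78  40  41  49  86 111 113]
195 [46 47 41 43 55 81 87 89 86 73 41 41 40 49 80 99]
208 [74 62 54 59 83 88 89 88 83 58 53 53 53 53 53 53]
209 [55 51 53 59 83 88 90 88 81 58 54 53 52 53 53 52]
210 [45 49 54 59 83 88 89 88 81 58 53 54 54 53 52 53]
[[326.58, 192.32], [326.49, 194.53], [326.41, 196.72], [325.99, 207.24], [325.91, 209.27], [325.83, 211.28]]
[[326.97, 192.72], [326.88, 194.93], [326.8, 197.11], [326.37, 207.63], [326.29, 209.66], [326.21, 211.66]]
[[327.37, 193.11], [327.27, 195.32], [327.18, 197.5], [326.75, 208.02], [326.66, 210.05], [326.58, 212.05]]
```

Call:
{"name": "carry_out", "arguments": {"deltas": [[[0,0,0.003,0,-1],[0,0,0.006,0,-1],[0,0,0.009,0,-1],[0,0,0.012,0,-1],[0,0,0.015,0,-1]]]}}

```text
clock: 15.55
tool_pos: [0.5732, -0.0113, 0.2118]
orientation: [180.0, -0.0, -16.9]
force: [-3.4, 0.0, 5.4]
opening: 0.0007
gripper_force: 2.7
```

Call:
{"name": "carry_out", "arguments": {"deltas": [[[0,0,0.002,0,-1],[0,0,0.004,0,-1],[0,0,0.006,0,-1],[0,0,0.008,0,-1]]]}}

```text
clock: 15.95
tool_pos: [0.5732, -0.0113, 0.2102]
orientation: [180.0, -0.0, -16.9]
force: [-3.6, -1.1, 5.0]
opening: 0.0004
gripper_force: 2.6
```

Call:
{"name": "carry_out", "arguments": {"deltas": [[[0,0,0.0015,0,-1],[0,0,0.003,0,-1],[0,0,0.0045,0,-1],[0,0,0.006,0,-1]]]}}

```text
clock: 16.35
tool_pos: [0.5733, -0.0113, 0.2093]
orientation: [180.0, -0.0, -16.9]
force: [-5.0, 0.1, 8.0]
opening: 0.0007
gripper_force: 3.9
```

Call:
{"name": "carry_out", "arguments": {"deltas": [[[0,0,0.0015,0,-1],[0,0,0.003,0,-1],[0,0,0.0045,0,-1],[0,0,0.006,0,-1]]]}}

```text
clock: 16.75
tool_pos: [0.5733, -0.0113, 0.2082]
orientation: [180.0, -0.0, -16.9]
force: [-4.5, 0.2, 7.3]
opening: 0.0005
gripper_force: 4.1
```

Call:
{"name": "carry_out", "arguments": {"deltas": [[[0,0,0.0015,0,-1],[0,0,0.003,0,-1],[0,0,0.0045,0,-1],[0,0,0.0055,0,-1]]]}}

```text
clock: 17.15
tool_pos: [0.5733, -0.0113, 0.2072]
orientation: [180.0, -0.0, -16.9]
force: [-5.9, 0.0, 8.4]
opening: 0.0005
gripper_force: 4.4
```

```bash
python3 - <<'E'
from avg import *
avg(5,"scene",tag="scene7")
E
```

```text
tool_pos [ 0.5732 -0.0113  0.2072] sd [0. 0. 0.]
orientation [1.799938e+02 2.360000e-02 1.692610e+01] sd [0.0013 0.0015 0.0007]
force [-4.2913  0.1618  8.4663] sd [0.5496 0.3905 0.2377]
opening 0.0003 sd 0.0001
gripper_force 4.2128 sd 0.0101
17.4
```

Call:
{"name": "carry_out", "arguments": {"deltas": [[[0,0,-0.01,0,-1],[0,0,-0.03,0,-1],[0,0,-0.1,0,-1],[0,0,-0.25,0,-1],[0,0,-0.4,0,-1]]]}}

```text
clock: 17.9
tool_pos: [0.5733, -0.0112, 0.2869]
orientation: [180.0, 0.0, -16.9]
force: [0.6, 0.1, 0.9]
opening: 0.0007
gripper_force: 0.0
```

Call:
{"name": "carry_out", "arguments": {"deltas": [[[0,-0.2,0,0,-1],[0,-0.4,0,0,-1],[0,-0.6,0,0,-1],[0,-0.8,0,0,-1],[0,-0.9,0,0,-1]]]}}

```text
clock: 18.4
tool_pos: [0.6265, 0.164, 0.2858]
orientation: [-180.0, 0.0, -16.8]
force: [-0.5, 0.2, 0.5]
opening: 0.0007
gripper_force: 0.0
```

```bash
python3 - <<'E'
from plant import ctrl
from bar import *
for n in("scene","top"):
    c=ctrl.snapshot(n);pickle.dump(c,open(f"pics/{n}8.pkl","wb"))
crop("scene8",280,170,80,60,10,"pics/c7.png")
fitbar("scene8",(312,208,344,232),60,100,lambda x,y:~((abs(x-326)<4)&(y<219)))
E
```

```text
scene8 [ -4.16  -2.29 -10.18] y at x=0: -2.72 res 50.5 53.17 52.86
```

View pics/c7.png

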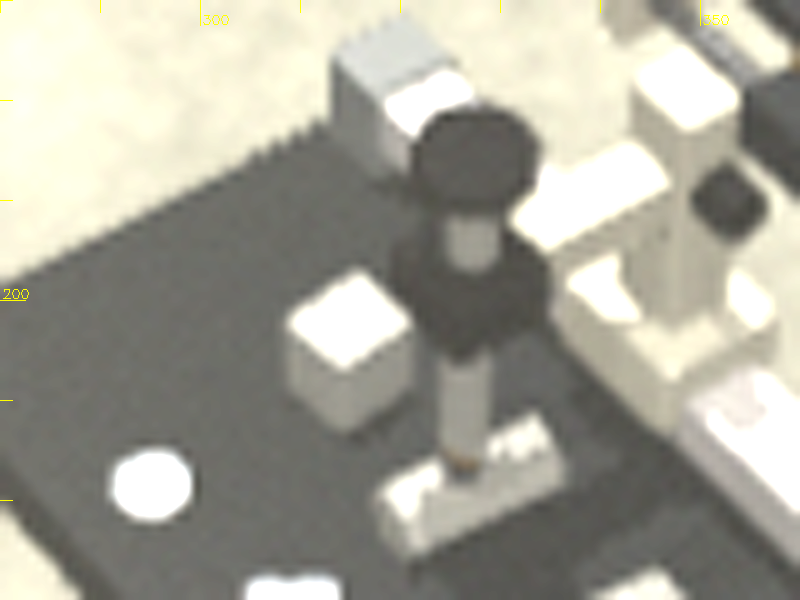

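```bash
python3 -c "
from plant import ctrl
print(ctrl.close_job())"
```

```text
the job is handed in; nothing more can be done
None
```

I handed the job in with the gauge standing on the hexagonal bar, the part the arrow points at, and the robot clear of it. By my estimates, the foot is within about 1–2 mm of the middle of the bar's width and pressed in about 2.8 mm (from contact force and cap height).

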